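# Feel out the brass stamp in the scrap box and blow it clean

### The job

A brass stamp went into the covered blue scrap box: reach down through the box's self-closing flaps, feel for the stamp and lift it out. Set it down upright, wholly on the cork pad in front of the air gun's nozzle, without dropping it. Then press the gun's red trigger through its pressure point to the full second stage for about a second, let go of it, and leave the carved clay bowls undisturbed.

Things in the scene. Friction and masses are not known exactly. Their poses are not given: they have to be found in the camera images.
- box: Opaque blue scrap box fixed to the table, 296 (x) x 76 (y) x 64 mm high; origin at the centre of its underside, x along its length. Inside: floor 284 x 60 mm, at 4 mm height, and one loose thing, the stamp, a solid brass round, 70 to 120 g, 24 mm diameter, 32 mm high, upright sides for the lower 16 mm, a steep cone above. It slides if pushed.
- slot (a point): Centre of the 284 x 46 mm slot in the top face of the box's lid, x along the slot. Under it, out of sight until felt or lifted out, the stamp stands upright on the box's floor: its axis anywhere within 60 mm of this point along x and within 2 mm along y.
- flap_left (a joint): Angle of the black flap along the slot's +y edge, 0 shut to 1.45 rad, hanging down. Two such slick flaps, 22 mm wide, hinged on the slot's long edges at 60 mm height, meet in the middle and hide the inside. Fingers coming down push both open against about 2 N in all; they spring back. Open, they hang to 38 mm above the table, clear of the stamp.
- flap_right (a joint): The same for the flap along the slot's -y edge.
- station: Blow-off station, fixed to the table: grey base plate 290 (x) x 100 (y) x 6 mm; origin at the centre of its underside. An orange air gun is clamped along its x axis and points to +x; the nozzle is 9 mm thick, at 33 mm height, and its tip is at x = +40 mm. The gun's barrel and grip span x -140 to -20 mm, 32 mm wide, top at 62 mm.
- pad_top (a point): Centre of the top face of the round cork pad (74 mm diameter, 10 mm thick, top 16 mm above the table), at x = +85 mm of the station; axes as the station's.
- trigger_top (a point): Centre of the top face of the red thumb trigger on the gun (56 mm along x, 26 mm wide), 80 mm above the table at rest, at x = -85 mm of the station. It moves straight down: first stage 6 mm (about 2 to 4.5 N), then a pressure point at 9 N, then a second stage of 6 mm more (9 to 13 N), 12 mm in all; it springs back up.
- stage1 (a joint): Travel of the trigger's first stage, 0 (at rest) to 0.006 m.
- stage2 (a joint): Travel of the trigger's second stage, 0 (at rest) to 0.006 m (full blast).
- bowl_a: Carved, perforated clay bowl, about 116 mm diameter, 62 mm high; origin at the centre of its underside. Bystander, loose.
- bowl_b: A like bowl, bystander, loose.
- bowl_c: A like bowl, 110 mm diameter, bystander, loose.

How it is judged (in metres and radians):
On the way, in this order (a step that is already met when the one before it is completed fails the run):
1. the stamp is held by the fingers, lifted clear of the box (height (world z) of stamp_center above 0.09 m and contact force between the fingers and stamp above 1 N), for 0.1 s.
2. the stamp is lowered to the pad still held, not dropped (horizontal distance between stamp_center and pad_top below 0.025 m and z of stamp_center in the frame of pad_top below 0.024 m and contact force between the fingers and stamp above 1 N), for 0.02 s.
3. with the stamp upright on the pad and released, the trigger is pressed into its second stage (4.5 mm or more) and held there for 0.5 s (value of joint stage2 above 0.0045 m and horizontal distance between stamp_center and pad_top below 0.025 m and angle between stamp_center's own z axis and vertical below 0.1 rad and contact force between the fingers and stamp below 0.1 N), for 0.5 s.
At the end, for the whole second after the job is handed in: The stamp stands upright (within 0.1 rad), cone up, and still on the cork pad, its axis within 25 mm of the pad's centre, and the trigger is back up (each stage within 1.5 mm of rest) (horizontal distance between stamp_center and pad_top below 0.025 m and z of stamp_center in the frame of pad_top between 0.013 and 0.019 m and angle between stamp_center's own z axis and vertical below 0.1 rad and linear speed of stamp below 0.02 m/s and value of joint each of stage1, stage2 below 0.0015 m); the robot touches nothing.
It fails at once if a carved clay bowl is moved by more than 20 mm (distance of any of bowl_a, bowl_b, bowl_c from where it was at the start of the episode above 0.02 m).
It also fails if it takes over 70 s, if anything falls off the work surface, if the arm or the gripper's body presses on something with over 40 N, if the wrist force passes 120 N, or if a joint passes its speed limit or range.

### The arm

A 6-joint arm with a two-finger parallel gripper is mounted at the origin on the work surface. World frame = base frame: x ahead of the robot, y to its left, z up, the work surface at z = 0. Lengths are in m, angles in degrees, forces in N, time in s.
With the tool pointing down it reaches from about 0.4 to 0.825 m from the base axis. Payload 7 kg.
Tool frame: the origin (TCP) lies between the finger pads; the fingertips stand 17 mm ahead of it and the grasp point (between the pads) lies 2 mm behind it; x points along the fingers, y is the direction in which the jaws open and shut, and the axes are right-handed (so a half turn about x gives the same grasp; the last joint's range is limited). The gripper opens to 88 mm and grips with 3 to 60 N. Pads are 19 mm wide; open, the fingers measure 130 mm over their backs; the gripper's body (78 mm by 193 mm) begins 47 mm behind the grasp point.
Start: joints at [-48.352, 20.546, 0.682, 0, -70.136, -16.507], TCP at [0.287, -0.611, 0.244] pointing down, gripper open.
Joint ranges: [-176.03, 176.03], [-82.01, 121.73], [-58.28, 71.71], [-173.87, 95.51], [-174.79, -0.11], [-173.66, 173.66]. Speed limits (degrees/s): [136.94, 136.94, 172.46, 180, 180, 180].

### API

Orientations are given as [roll, pitch, yaw] about the fixed x, y, z axes, in that order (R = Rz(yaw) Ry(pitch) Rx(roll)).
In Python, from plant import r gives the robot as it stands.
- The arm moves only by the shell command python3 -m jog 'ROWS' [FORCE]. ROWS is a JSON object of lists of equal length, an entry for each row: "fingers": the opening, from 0 (shut) to 1 (fully open); "dp": the shift along the tool's x, y, z in mm, a list of three; "twist": the turn about the tool's x in degrees. In form: {"fingers": [fingers, ...], "dp": [[dx, dy, dz], ...], "twist": [twist, ...]}. A call has exactly 5 rows; each row is the pose to reach, as a shift and turn from the pose measured when the call began, along the tool's axes at that moment; what a row does not reach only later rows make up. A row lasts 1/10 s, in which the tool goes at most 50 mm and 8.59 degrees, less where a joint would pass 70% of its speed; a pose out of reach is approached as far as the arm can. A call with a gripper value outside its range is refused whole. The fingers move at their own pace and stop on an object; FORCE is the grip in N (left out, the last holds). Time passes only in rows, so rows that repeat a pose let the fingers close, or fill a call up. It gives the time, the measured TCP pose, the force and the opening at its end, in the units of the state.
- r.get_state(): the state, without advancing time (a new reading comes with each control period).
- r.capture(name): name is "side" or "top"; returns a dict with "frame" (480x640x3 uint8, red, green, blue), "intrinsics" (3x3 intrinsics, pixels), "pose" (4x4, takes a point from camera to world coordinates). Camera axes: x right, y down, z forward; pixel columns grow to the right and rows downward; lengths in m; the calibration is good to about 2 mm. A picture is of the moment at which its call begins. There is no depth.
- r.close_job(): hands the job in, once; it reports no verdict.
The state is a dict: "time_s": time; "joints": joint angles; "qd": joint speeds; "joint_torque": joint torques, N m; "tcp_pos": TCP position; "eef_rot": TCP orientation; "contact_force": force on the tool from outside, world axes, zero at the start; "moment": the same for the moment, N m; "gripper_width": finger opening in m.
Only numpy, scipy, OpenCV 4.12 (cv2) and the standard library are available. Lean on these libraries where they do the work, as an engineer would, in place of code of your own. Each camera call takes 0.05 s, during which the arm holds its last target. There are 200 camera calls.

## Working session

There is one attempt and no reset: what is moved stays moved. The work goes in short steps, Python scripts to look and compute and a shell command to move; the robot and the scene stay as the last step left them, time stands still between calls to the robot, and variables do not carry over. Pictures are saved under pics/ and viewed, on a budget of 10 in all, crops included, one or two more only if the job needs it, and the job is handed in when it is done.

```bash
ls; mkdir -p pics; python3 - <<'E'
from plant import r
import cv2,numpy as np
s=r.get_state(); print(s)
for n in("top","side"):
    c=r.capture(n); cv2.imwrite(f"pics/{n}0.png",c["frame"][:,:,::-1]); np.savez(f"{n}0.npz",**c)
    print(n,c["intrinsics"].tolist(),np.round(c["pose"],4).tolist())
E
```

```text
pics
{'time_s': 0.0, 'joints': array([-4.83538265e+01,  2.05914986e+01,  6.31810618e-01, -2.29686033e-02,
       -7.01358630e+01, -1.65064806e+01]), 'qd': array([ 0.00132622, -0.01182021,  0.14741073,  0.00088899,  0.08982813,
       -0.01594134]), 'joint_torque': array([-6.93799320e-04, -5.82724464e+01,  2.93061680e+01,  6.99759990e+00,
        6.99918033e-03, -1.43747975e-04]), 'tcp_pos': array([ 0.28653336, -0.6106277 ,  0.24259808]), 'eef_rot': array([ 93.77494526,  89.90203896, 118.90681554]), 'contact_force': array([ 0.15130034, -0.05006868,  0.01706137]), 'moment': array([0.02494751, 0.0129626 , 0.02591272]), 'gripper_width': 0.08751032750950782}
top [[588.4090205367019, 0.0, 326.83027114762024], [0.0, 588.4090205367019, 236.38499650643695], [0.0, 0.0, 1.0]] [[0.0149, -0.9963, 0.0852, 0.483], [-0.9999, -0.0155, -0.0069, 0.0163], [0.0082, -0.0851, -0.9963, 1.6892], [0.0, 0.0, 0.0, 1.0]]
side [[536.034770275047, 0.0, 312.90382265356425], [0.0, 536.034770275047, 245.64039106741438], [0.0, 0.0, 1.0]] [[-0.9878, -0.1072, 0.113, 0.4868], [-0.1557, 0.6595, -0.7354, 0.9048], [0.0044, -0.7441, -0.6681, 0.8814], [0.0, 0.0, 0.0, 1.0]]
```

View pics/top0.png

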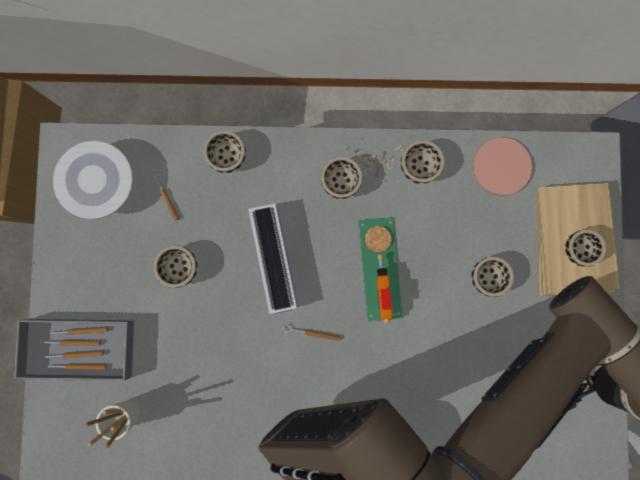

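View pics/side0.png

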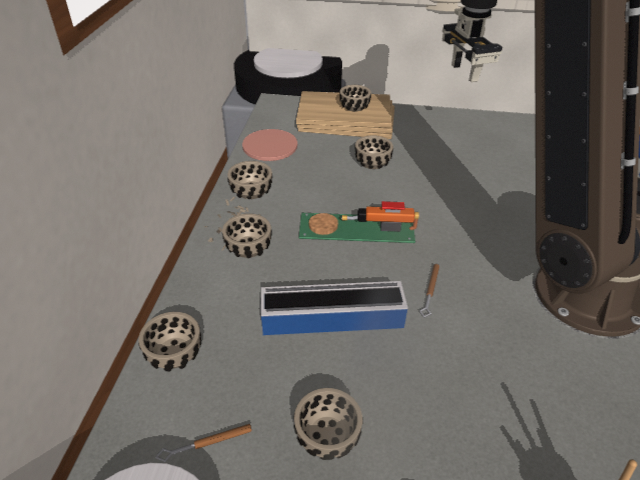

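The top view shows the box's white lid and black slot at about (273,258), the green station with its pad at (378,239), and the red trigger at (386,297). The side view agrees. Next I'll segment these and project them to world coordinates.

```bash
cat > h.py <<'E'
import numpy as np,cv2
def world(c,uv,z):
    P=c["pose"]; d=P[:3,:3]@np.linalg.solve(c["intrinsics"],[uv[0],uv[1],1.]); o=P[:3,3]
    return o+d*(z-o[2])/d[2]
def proj(c,p):
    P=c["pose"]; q=P[:3,:3].T@(np.asarray(p)-P[:3,3]); q=c["intrinsics"]@q; return q[:2]/q[2]
def blobs(m,roi,amin=20):
    mm=np.zeros_like(m,np.uint8); x0,y0,x1,y1=roi; mm[y0:y1,x0:x1]=m[y0:y1,x0:x1]
    mm=mm*255
    cs,_=cv2.findContours(mm,cv2.RETR_EXTERNAL,cv2.CHAIN_APPROX_NONE)
    return [k for k in sorted(cs,key=cv2.contourArea,reverse=True) if cv2.contourArea(k)>amin][:2]
E
python3 - <<'E'
from h import *
def rep(c,name,m,roi,z):
    for k in blobs(m,roi):
        w=np.array([world(c,p[0],z)[:2] for p in k])*1000
        (cx,cy),(a,b),_=R=cv2.minAreaRect(w.astype(np.float32))
        bp=cv2.boxPoints(R); e=[bp[1]-bp[0],bp[2]-bp[1]]; e=max(e,key=np.linalg.norm)
        M=cv2.moments(k); ctr=world(c,(M['m10']/M['m00'],M['m01']/M['m00']),z)*1000
        print(name,z,"rect",np.round([cx,cy,a,b],1),"mom",np.round(ctr[:2],1),"ang",np.round(np.degrees(np.arctan2(e[1],e[0])),1))
for n,rb,rs in(("top",(235,190,310,325),(345,205,415,335)),("side",(245,270,420,345),(290,190,430,250))):
    c=dict(np.load(n+"0.npz")); f=c["frame"].astype(int); R,G,B=f[...,0],f[...,1],f[...,2]
    hsv=cv2.cvtColor(c["frame"],cv2.COLOR_RGB2HSV); H,S,V=[hsv[...,i].astype(int) for i in range(3)]
    print(n)
    rep(c,"slot",V<60,rb,0.062)
    rep(c,"lid",(R>130)|(V<60),rb,0.064)
    rep(c,"plate",(H>60)&(H<85)&(S>90),rs,0.006)
    rep(c,"pad",(H>5)&(H<20)&(S>60)&(S<190)&(R>120),rs,0.016)
    rep(c,"trig",((H<4)|(H>175))&(S>170)&(R>100),rs,0.080)
    rep(c,"gun",((H<22)|(H>175))&(S>190)&(R>100),rs,0.055)
E
```

```text
top
slot 0.062 rect [560.3 156.5 277.9  43.3] mom [559.9 156.1] ang 12.8
lid 0.064 rect [560.  157.3 301.6  80. ] mom [559.3 156.8] ang 12.7
plate 0.006 rect [ 537.5 -148.9  286.8   96.1] mom [ 557.1 -145.4] ang 5.7
pad 0.016 rect [ 620.9 -140.    68.7   71.6] mom [ 621.4 -140.1] ang -89.1
trig 0.08 rect [ 453.2 -157.5   51.9   21.7] mom [ 453.1 -157.7] ang 5.6
gun 0.055 rect [ 457.9 -156.1  118.8   30.8] mom [ 457.3 -156.2] ang 5.6
side
slot 0.062 rect [559.5 155.3 279.8  40.3] mom [561.8 156.2] ang 12.9
lid 0.064 rect [558.5 156.4 297.6  79.6] mom [560.4 158.1] ang 12.9
plate 0.006 rect [ 569.  -141.5  221.3   96.8] mom [ 560.4 -128.8] ang 5.8
pad 0.016 rect [ 620.8 -135.8   71.5   83.5] mom [ 620.9 -135.8] ang -80.7
pad 0.016 rect [ 440.1 -207.3   84.1  131.8] mom [ 421.7 -197.8] ang -20.4
trig 0.08 rect [ 452.1 -154.9   53.2   27.6] mom [ 453.1 -154.5] ang 3.5
gun 0.055 rect [ 469.7 -159.9   93.6   75.7] mom [ 479.3 -159.4] ang 4.7
```

```bash
cat >> h.py <<'E'
from scipy.spatial.transform import Rotation as Ro
BOX=np.array([.560,.1565]);BY=12.8; ST=np.array([.5373,-.149]);SY=5.7
def boxp(u,v=0): a=np.radians(BY); return BOX+u*np.array([np.cos(a),np.sin(a)])+v*np.array([-np.sin(a),np.cos(a)])
def stp(u,v=0): a=np.radians(SY); return ST+u*np.array([np.cos(a),np.sin(a)])+v*np.array([-np.sin(a),np.cos(a)])
def plan(s,xy,z,yaw=None):
    R=Ro.from_euler('xyz',s['eef_rot'],degrees=True).as_matrix()
    d=R.T@(np.array([*xy,z])-s['tcp_pos'])*1000
    ya=np.degrees(np.arctan2(R[1,1],R[0,1]))
    print("tcp",np.round(s['tcp_pos']*1000,1),"xdir",np.round(R[:,0],3),"yang %.1f"%ya,"j6 %.0f"%s['joints'][5],"F",np.round(s['contact_force'],2),"w %.4f"%s['gripper_width'],"t %.1f"%s['time_s'])
    t=None if yaw is None else -((yaw-ya+90)%180-90)  # x down: turn about tool x is minus yaw
    print("dp",np.round(d,1),"twist",None if t is None else round(t,1))
E
python3 - <<'E'
from h import *; from plant import r
plan(r.get_state(),boxp(-.1),.2,BY)
E
```

```text
tcp [ 286.6 -610.7  242.7] xdir [-0.001  0.001 -1.   ] yang 115.1 j6 -17 F [0.26 0.16 0.48] w 0.0875 t 0.1
dp [ 43.5 599.7 475.7] twist -77.7
```

```bash
python3 -m jog '{"fingers":[0,0,0,0,0],"dp":[[0,39,31],[0,78,62],[0,117,93],[0,156,124],[0,195,155]],"twist":[0,0,0,0,0]}' 10
python3 -m jog '{"fingers":[0,0,0,0,0],"dp":[[0,39,31],[0,78,62],[0,117,93],[0,156,124],[0,195,155]],"twist":[0,0,0,0,0]}'
python3 -m jog '{"fingers":[0,0,0,0,0],"dp":[[0,39,31],[0,78,62],[0,117,93],[0,156,124],[0,195,155]],"twist":[-8,-16,-24,-32,-40]}'
python3 - <<'E'
from h import *; from plant import r
plan(r.get_state(),boxp(-.1),.16,BY)
E
```

```text
time_s: 0.6
tcp_pos: [0.3439, -0.3665, 0.2426]
eef_rot: [100.0, 89.9, 125.1]
contact_force: [0.9, 0.5, 0.2]
gripper_width: 0.0531
time_s: 1.1
tcp_pos: [0.4011, -0.123, 0.2431]
eef_rot: [80.4, 89.9, 105.5]
contact_force: [2.0, 1.1, 0.2]
gripper_width: 0.0133
time_s: 1.6
tcp_pos: [0.4582, 0.1206, 0.2436]
eef_rot: [32.0, 89.9, 97.5]
contact_force: [0.2, -0.6, 0.3]
gripper_width: 0.0004
tcp [458.2 120.6 243.6] xdir [-0.     0.002 -1.   ] yang 155.5 j6 -63 F [ 0.2  -0.61  0.32] w 0.0004 t 1.6
dp [83.6  1.7 14.2] twist -37.3
```

```bash
python3 -m jog '{"fingers":[0,0,0,0,0],"dp":[[20,1,7],[60,1.7,14.2],[83,1.7,14.2],[83,1.7,14.2],[83,1.7,14.2]],"twist":[-8,-16,-24,-32,-37.3]}'
python3 -m jog '{"fingers":[0,0,0,0,0],"dp":[[0,0,0],[0,0,0],[0,0,0],[0,0,0],[0,0,0]],"twist":[0,0,0,0,0]}'
python3 - <<'E'
from h import *; from plant import r
plan(r.get_state(),boxp(-.1),.050,BY)
E
```

```text
time_s: 2.1
tcp_pos: [0.4619, 0.1341, 0.1593]
eef_rot: [68.3, 89.9, 171.3]
contact_force: [0.7, -0.2, -0.4]
gripper_width: 0.0001
time_s: 2.6
tcp_pos: [0.4619, 0.134, 0.1595]
eef_rot: [63.1, 89.9, 166.2]
contact_force: [-0.2, 0.4, -0.5]
gripper_width: 0.0003
tcp [461.9 134.  159.5] xdir [-0.002  0.001 -1.   ] yang -167.0 j6 -26 F [-0.18  0.4  -0.46] w 0.0003 t 2.6
dp [ 1.095e+02 -9.000e-01  1.000e-01] twist 0.2
```

```bash
python3 -m jog '{"fingers":[0,0,0,0,0],"dp":[[20,-0.9,0],[40,-0.9,0],[60,-0.9,0],[75,-0.9,0],[84,-0.9,0]],"twist":[0,0,0,0,0]}'
python3 -m jog '{"fingers":[0,0,0,0,0],"dp":[[7,0,0],[14,0,0],[21,0,0],[28,0,0],[35,0,0]],"twist":[0,0,0,0,0]}'
python3 - <<'E'
from h import *; from plant import r
plan(r.get_state(),boxp(-.1),.024,BY)
for n,roi in(("top",(200,180,360,330)),("side",(230,220,430,345))):
    c=r.capture(n); x0,y0,x1,y1=roi; np.savez(n+"1.npz",**c)
    cv2.imwrite(f"pics/{n}1.png",cv2.resize(c["frame"][y0:y1,x0:x1,::-1],None,fx=4,fy=4,interpolation=cv2.INTER_CUBIC))
E
```

```text
time_s: 3.1
tcp_pos: [0.4622, 0.134, 0.0744]
eef_rot: [80.4, 89.8, -176.6]
contact_force: [0.1, 0.6, 0.8]
gripper_width: 0.0003
time_s: 3.6
tcp_pos: [0.4622, 0.1341, 0.0391]
eef_rot: [75.2, 89.8, 178.2]
contact_force: [0.3, -0.1, -0.0]
gripper_width: 0.0001
tcp [462.2 134.1  39.1] xdir [-0.003  0.    -1.   ] yang -167.0 j6 -26 F [ 0.25 -0.07 -0.03] w 0.0001 t 3.6
dp [15.1 -0.4  0.2] twist 0.2
```

View pics/top1.png

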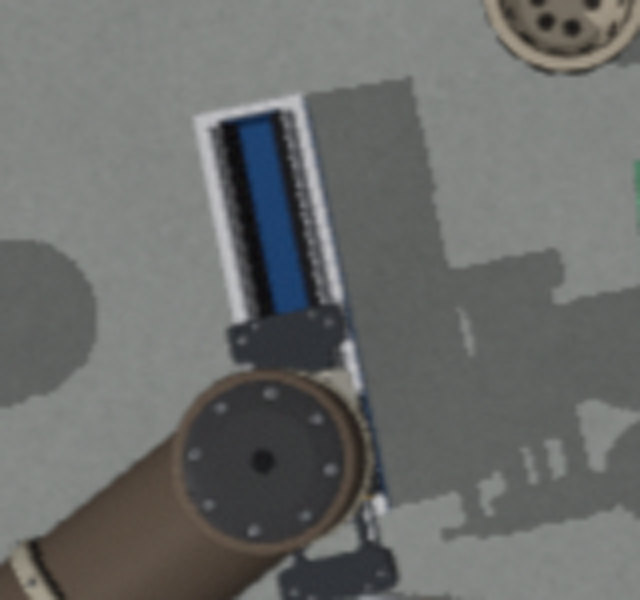

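View pics/side1.png

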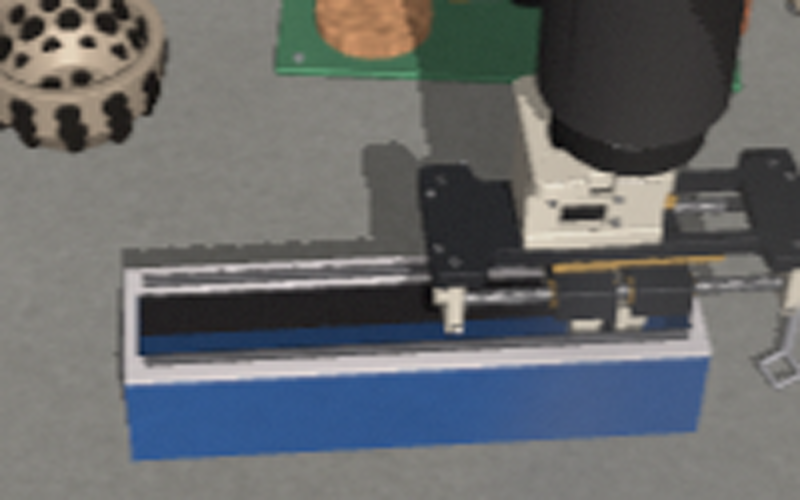

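The flaps are fully open. The top view shows bare blue floor from the far end to about crop pixel (290,308), with no stamp in that part, so it must be nearer the robot. I'll compute where the visible part ends.

```bash
python3 - <<'E'
from h import *; from plant import r
c=dict(np.load("top1.npz"))
a=np.radians(BY)
for p in [(285,306),(305,302),(258,115)]:
  for z in(.004,.020,.036):
    w=world(c,(200+p[0]/4,180+p[1]/4),z); d=w[:2]-BOX
    print(p,z,"u %.1f v %.1f"%(1000*(d@[np.cos(a),np.sin(a)]),1000*(d@[-np.sin(a),np.cos(a)])))
plan(r.get_state(),boxp(-.03),.10,BY)
E
```

```text
(285, 306) 0.004 u 8.1 v 4.9
(285, 306) 0.02 u 7.0 v 3.7
(285, 306) 0.036 u 5.9 v 2.5
(305, 302) 0.004 u 7.9 v -9.7
(305, 302) 0.02 u 6.8 v -10.8
(305, 302) 0.036 u 5.8 v -11.8
(258, 115) 0.004 u 147.1 v -3.5
(258, 115) 0.02 u 144.7 v -4.7
(258, 115) 0.036 u 142.3 v -5.8
tcp [461.6 133.6  38.5] xdir [-0.005 -0.001 -1.   ] yang -167.0 j6 -26 F [ 0.35  0.48 -0.35] w 0.0005 t 3.7
dp [-61.8 -70.8   0.3] twist 0.2
```

```bash
python3 -m jog '{"fingers":[0,0,0.5,1,1],"dp":[[-25,0,0],[-50,0,0],[-75,0,0],[-80,-35,0],[-80,-67.5,0]],"twist":[0,0,0,0,0.2]}'
python3 -m jog '{"fingers":[1,1,1,1,1],"dp":[[0,0,0],[0,0,0],[0,0,0],[0,0,0],[0,0,0]],"twist":[0,0,0,0,0]}'
python3 - <<'E'
from h import *; from plant import r
plan(r.get_state(),boxp(-.033),.060,BY)
E
```

```text
time_s: 4.2
tcp_pos: [0.5294, 0.1497, 0.1207]
eef_rot: [18.4, 89.9, 121.2]
contact_force: [-0.4, 1.0, 0.3]
gripper_width: 0.019
time_s: 4.7
tcp_pos: [0.5288, 0.1496, 0.1208]
eef_rot: [23.2, 89.9, 126.1]
contact_force: [0.1, -0.2, 0.9]
gripper_width: 0.0589
tcp [528.8 149.6 120.8] xdir [-0.001  0.001 -1.   ] yang -167.1 j6 -23 F [ 0.07 -0.2   0.92] w 0.0589 t 4.7
dp [60.8  1.  -0.3] twist 0.1
```

Next I'll let the fingers open fully, then lower them to 62 mm TCP.

```bash
python3 -m jog '{"fingers":[1,1,1,1,1],"dp":[[0,1,0],[0,1,0],[0,1,0],[0,1,0],[20,1,0]],"twist":[0,0,0,0,0]}'
python3 -m jog '{"fingers":[1,1,1,1,1],"dp":[[10,0,0],[18,0,0],[26,0,0],[33,0,0],[38,0,0]],"twist":[0,0,0,0,0]}'
python3 - <<'E'
from h import *; from plant import r
plan(r.get_state(),boxp(-.033),.024,BY)
E
```

```text
time_s: 5.2
tcp_pos: [0.5295, 0.1504, 0.1029]
eef_rot: [-56.1, 89.7, 46.8]
contact_force: [-0.3, 0.6, -0.0]
gripper_width: 0.0874
time_s: 5.7
tcp_pos: [0.5297, 0.1505, 0.0644]
eef_rot: [-56.3, 89.7, 46.6]
contact_force: [0.4, -1.3, -0.0]
gripper_width: 0.0875
tcp [529.7 150.5  64.4] xdir [ 0.003  0.004 -1.   ] yang -167.1 j6 -23 F [ 0.44 -1.27 -0.04] w 0.0875 t 5.7
dp [40.4  2.3 -1. ] twist 0.1
```

```bash
python3 -m jog '{"fingers":[1,1,1,1,1],"dp":[[3,2,-1],[7,2,-1],[11,2,-1],[15,2,-1],[19,2,-1]],"twist":[0,0,0,0,0]}'
python3 - <<'E'
from h import *; from plant import r
plan(r.get_state(),boxp(-.033),.024,BY)
E
```

```text
time_s: 6.2
tcp_pos: [0.5281, 0.1492, 0.0452]
eef_rot: [-56.5, 89.7, 46.4]
contact_force: [0.6, 1.0, -0.2]
gripper_width: 0.0873
tcp [528.1 149.2  45.2] xdir [ 0.003  0.004 -1.   ] yang -167.1 j6 -23 F [ 0.65  1.   -0.25] w 0.0873 t 6.2
dp [21.2  0.3  0. ] twist 0.1
```

```bash
python3 -m jog '{"fingers":[1,1,1,1,1],"dp":[[4,0,0],[9,0,0],[14,0,0],[18,0,0],[21,0,0]],"twist":[0,0,0,0,0]}'
python3 -m jog '{"fingers":[0.6,0.6,0.5,0.4,0.3],"dp":[[0,0,0],[0,0,0],[0,0,0],[0,0,0],[0,0,0]],"twist":[0,0,0,0,0]}' 8
python3 -m jog '{"fingers":[0.25,0.2,0.15,0.1,0.1],"dp":[[0,0,0],[0,0,0],[0,0,0],[0,0,0],[0,0,0]],"twist":[0,0,0,0,0]}' 8
python3 -m jog '{"fingers":[0.1,0.1,0.1,0.1,0.1],"dp":[[0,0,0],[0,0,0],[0,0,0],[0,0,0],[0,0,0]],"twist":[0,0,0,0,0]}' 8
```

```text
time_s: 6.7
tcp_pos: [0.528, 0.1491, 0.0236]
eef_rot: [-55.2, 89.7, 47.7]
contact_force: [0.9, 0.7, 0.6]
gripper_width: 0.0877
time_s: 7.2
tcp_pos: [0.5278, 0.1491, 0.0238]
eef_rot: [-54.0, 89.8, 48.9]
contact_force: [-1.1, -0.6, 1.0]
gripper_width: 0.0533
time_s: 7.7
tcp_pos: [0.5278, 0.1491, 0.0238]
eef_rot: [-53.6, 89.8, 49.3]
contact_force: [-2.0, -0.3, 0.4]
gripper_width: 0.0234
time_s: 8.2
tcp_pos: [0.5278, 0.149, 0.0238]
eef_rot: [-53.7, 89.8, 49.2]
contact_force: [-1.5, -0.2, 0.7]
gripper_width: 0.0239
```

The fingers stopped at 23.9 mm, which matches the stamp's 24 mm diameter. I'll grip harder and lift.

```bash
python3 -m jog '{"fingers":[0.1,0.1,0.1,0.1,0.1],"dp":[[0,0,0],[0,0,0],[-4,0,0],[-12,0,0],[-22,0,0]],"twist":[0,0,0,0,0]}' 25
python3 -m jog '{"fingers":[0.1,0.1,0.1,0.1,0.1],"dp":[[-20,0,0],[-42,0,0],[-66,0,0],[-90,0,0],[-104,0,0]],"twist":[0,0,0,0,0]}'
python3 -m jog '{"fingers":[0.1,0.1,0.1,0.1,0.1],"dp":[[0,0,0],[0,0,0],[0,0,0],[0,0,0],[0,0,0]],"twist":[0,0,0,0,0]}'
python3 - <<'E'
from h import *; from plant import r
plan(r.get_state(),stp(.085),.15,SY+90)
c=r.capture("side"); 
cv2.imwrite("pics/side2.png",cv2.resize(c["frame"][150:350,240:440,::-1],None,fx=3,fy=3,interpolation=cv2.INTER_CUBIC))
E
```

```text
time_s: 8.7
tcp_pos: [0.5275, 0.1488, 0.0462]
eef_rot: [-50.4, 89.8, 52.5]
contact_force: [-0.2, 0.2, -1.2]
gripper_width: 0.0232
time_s: 9.2
tcp_pos: [0.5282, 0.149, 0.1534]
eef_rot: [-63.0, 89.6, 39.9]
contact_force: [0.2, 0.9, -1.5]
gripper_width: 0.023
time_s: 9.7
tcp_pos: [0.5278, 0.1488, 0.1526]
eef_rot: [-60.9, 89.7, 42.1]
contact_force: [1.2, -0.1, -1.2]
gripper_width: 0.023
tcp [527.8 148.8 152.6] xdir [ 0.004  0.004 -1.   ] yang -167.1 j6 -23 F [ 1.18 -0.06 -1.18] w 0.0230 t 9.7
dp [   1.9  -26.9 -303. ] twist -82.8
```

View pics/side2.png

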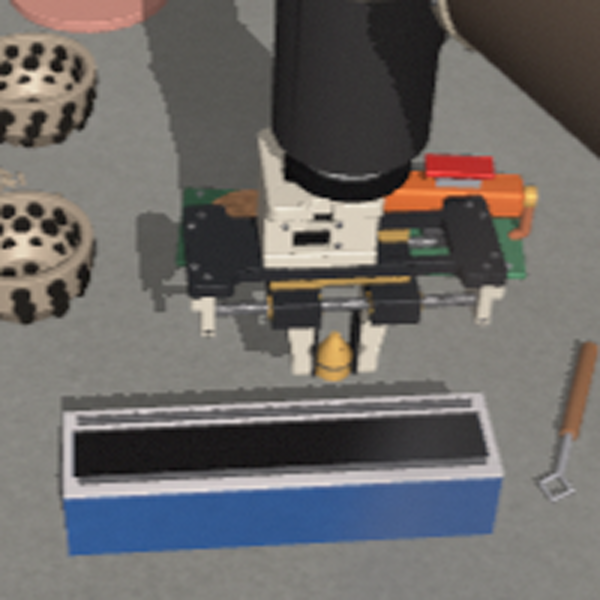

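The stamp is held upright between the fingertips at crop (333,357). Moving to the pad.

```bash
python3 -m jog '{"fingers":[0.1,0.1,0.1,0.1,0.1],"dp":[[0,-2,-20],[0,-5,-55],[0,-9,-95],[0,-12,-135],[0,-15,-175]],"twist":[8,16,24,32,40]}'
python3 - <<'E'
from h import *; from plant import r
plan(r.get_state(),stp(.085),.13,SY+90)
E
```

```text
time_s: 10.25
tcp_pos: [0.5819, -0.0198, 0.1519]
eef_rot: [-19.1, 89.7, 43.6]
contact_force: [0.5, 1.0, -0.6]
gripper_width: 0.0231
tcp [581.9 -19.8 151.9] xdir [ 0.004  0.004 -1.   ] yang 152.6 j6 -44 F [ 0.54  0.95 -0.63] w 0.0231 t 10.2
dp [ 21.7 -90.9 -89. ] twist 56.9
```

```bash
python3 -m jog '{"fingers":[0.1,0.1,0.1,0.1,0.1],"dp":[[0,-27,-27],[0,-52,-51],[0,-72,-70],[0,-85,-83],[0,-91,-89]],"twist":[8,16,24,32,40]}'
python3 -m jog '{"fingers":[0.1,0.1,0.1,0.1,0.1],"dp":[[0,0,0],[0,0,0],[0,0,0],[0,0,0],[0,0,0]],"twist":[8,14,17,17,17]}'
python3 - <<'E'
from h import *; from plant import r
plan(r.get_state(),stp(.085),.06,SY+90)
E
```

```text
time_s: 10.75
tcp_pos: [0.622, -0.1426, 0.1507]
eef_rot: [31.4, 89.8, 53.6]
contact_force: [-0.3, 1.2, -1.2]
gripper_width: 0.0231
time_s: 11.25
tcp_pos: [0.6219, -0.1425, 0.1503]
eef_rot: [55.6, 89.8, 60.9]
contact_force: [-0.7, -0.0, -1.3]
gripper_width: 0.0231
tcp [ 621.9 -142.5  150.3] xdir [ 0.002  0.003 -1.   ] yang 95.3 j6 -89 F [-0.67 -0.03 -1.26] w 0.0231 t 11.2
dp [90.3  1.7  0. ] twist -0.4
```

```bash
python3 -m jog '{"fingers":[0.1,0.1,0.1,0.1,0.1],"dp":[[20,1.7,0],[45,1.7,0],[70,1.7,0],[85,1.7,0],[95,1.7,0]],"twist":[0,0,0,0,0]}'
python3 -m jog '{"fingers":[0.1,0.1,0.1,0.1,0.1],"dp":[[5,0,0],[10,0,0],[13,0,0],[15,0,0],[16,0,0]],"twist":[0,0,0,0,0]}'
python3 - <<'E'
from h import *; from plant import r
plan(r.get_state(),stp(.085),.0358,SY+90)
E
```

```text
time_s: 11.75
tcp_pos: [0.6212, -0.1405, 0.0538]
eef_rot: [84.8, 89.8, 90.2]
contact_force: [-0.0, -0.1, -1.3]
gripper_width: 0.023
time_s: 12.25
tcp_pos: [0.6215, -0.1404, 0.0381]
eef_rot: [73.3, 89.8, 78.6]
contact_force: [-0.2, -0.6, -1.6]
gripper_width: 0.0229
tcp [ 621.5 -140.4   38.1] xdir [ 0.001  0.003 -1.   ] yang 95.4 j6 -89 F [-0.25 -0.58 -1.64] w 0.0229 t 12.2
dp [ 2.3 -0.2  0.4] twist -0.3
```

```bash
python3 -m jog '{"fingers":[0.1,0.1,0.1,0.1,0.1],"dp":[[0.5,0,0],[1,0,0],[1.4,0,0],[1.8,0,0],[2.2,0,0]],"twist":[0,0,0,0,0]}'
python3 -m jog '{"fingers":[0.1,0.1,0.1,0.1,0.1],"dp":[[0,0,0],[0,0,0],[0,0,0],[0,0,0],[0,0,0]],"twist":[0,0,0,0,0]}'
```

```text
time_s: 12.75
tcp_pos: [0.6215, -0.1404, 0.0359]
eef_rot: [71.8, 89.8, 77.2]
contact_force: [0.5, -0.0, -0.7]
gripper_width: 0.0229
time_s: 13.25
tcp_pos: [0.6215, -0.1404, 0.0359]
eef_rot: [71.0, 89.8, 76.4]
contact_force: [-0.1, -0.1, -1.4]
gripper_width: 0.023
```

```bash
python3 -m jog '{"fingers":[0.1,0.1,0.1,0.1,0.1],"dp":[[0.3,0,0],[0.6,0,0],[0.9,0,0],[0.9,0,0],[0.9,0,0]],"twist":[0,0,0,0,0]}'
python3 - <<'E'
from h import *; from plant import r
plan(r.get_state(),stp(.085),.0358,SY+90)
E
```

```text
time_s: 13.75
tcp_pos: [0.6215, -0.1404, 0.0357]
eef_rot: [65.5, 89.8, 70.9]
contact_force: [-2.5, 1.6, 6.3]
gripper_width: 0.0234
tcp [ 621.5 -140.4   35.7] xdir [ 0.001  0.003 -1.   ] yang 95.4 j6 -89 F [-2.51  1.6   6.28] w 0.0234 t 13.8
dp [-0.1 -0.2  0.3] twist -0.3
```

It has touched down on the pad (Fz +6 N). I'll relieve that slightly and release.

```bash
python3 -m jog '{"fingers":[0.1,0.1,0.28,0.3,0.32],"dp":[[-0.4,0,0],[-0.4,0,0],[-0.4,0,0],[-0.4,0,0],[-0.4,0,0]],"twist":[0,0,0,0,0]}' 8
python3 -m jog '{"fingers":[0.4,0.5,0.6,0.7,0.7],"dp":[[0,0,0],[0,0,0],[0,0,0],[0,0,0],[0,0,0]],"twist":[0,0,0,0,0]}'
python3 - <<'E'
from h import *; from plant import r
plan(r.get_state(),stp(.085),.0358,SY+90)
c=r.capture("side"); 
cv2.imwrite("pics/side3.png",cv2.resize(c["frame"][150:270,270:430,::-1],None,fx=5,fy=5,interpolation=cv2.INTER_CUBIC))
E
```

```text
time_s: 14.25
tcp_pos: [0.6216, -0.1404, 0.0361]
eef_rot: [65.8, 89.8, 71.2]
contact_force: [-0.1, -0.1, 0.5]
gripper_width: 0.0277
time_s: 14.75
tcp_pos: [0.6216, -0.1404, 0.0361]
eef_rot: [65.4, 89.8, 70.8]
contact_force: [-0.5, -0.4, 0.6]
gripper_width: 0.0591
tcp [ 621.6 -140.4   36.1] xdir [ 0.001  0.003 -1.   ] yang 95.4 j6 -89 F [-0.51 -0.43  0.58] w 0.0591 t 14.8
dp [ 0.3 -0.2  0.2] twist -0.3
```

View pics/side3.png

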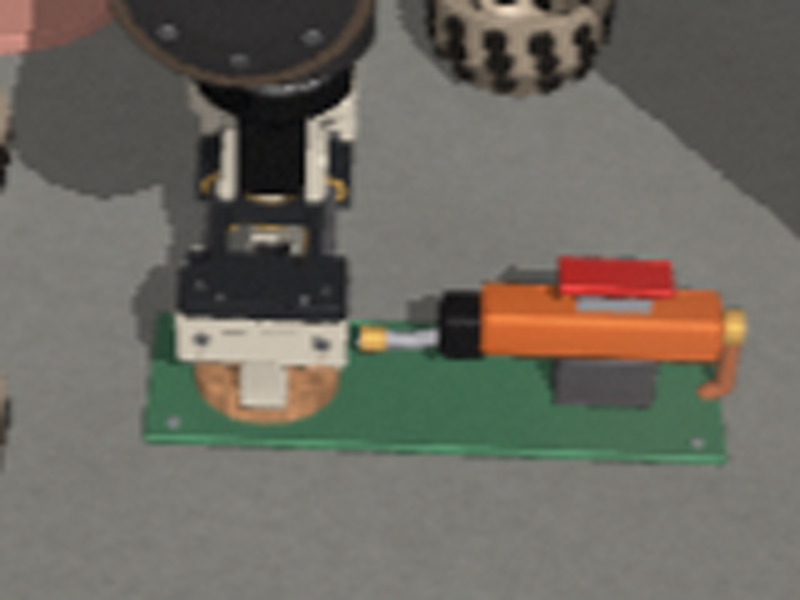

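```bash
python3 -m jog '{"fingers":[0.7,0.7,0.7,0.7,0.7],"dp":[[-5,0,0],[-20,0,0],[-45,0,0],[-80,0,0],[-110,0,0]],"twist":[0,0,0,0,0]}'
python3 -m jog '{"fingers":[0,0,0,0,0],"dp":[[0,0,0],[0,0,0],[0,0,0],[0,0,0],[0,0,0]],"twist":[0,0,0,0,0]}' 20
python3 - <<'E'
from h import *; from plant import r
plan(r.get_state(),stp(-.085),.115,SY+90)
E
```

```text
time_s: 15.3
tcp_pos: [0.6216, -0.1409, 0.148]
eef_rot: [55.1, 89.8, 60.5]
contact_force: [1.4, -0.0, -0.7]
gripper_width: 0.0612
time_s: 15.8
tcp_pos: [0.6211, -0.1409, 0.1469]
eef_rot: [89.7, 89.8, 95.1]
contact_force: [-0.5, -0.8, -1.2]
gripper_width: 0.0272
tcp [ 621.1 -140.9  146.9] xdir [-0.     0.003 -1.   ] yang 95.4 j6 -89 F [-0.52 -0.79 -1.18] w 0.0272 t 15.8
dp [  31.9   -0.7 -169.2] twist -0.3
```

```bash
python3 -m jog '{"fingers":[0,0,0,0,0],"dp":[[0,0,-40],[0,0,-85],[0,0,-130],[0,0,-160],[0,0,-169]],"twist":[0,0,0,0,0]}'
python3 -m jog '{"fingers":[0,0,0,0,0],"dp":[[0,0,0],[0,0,0],[0,0,0],[10,0,0],[20,0,0]],"twist":[0,0,0,0,0]}'
python3 - <<'E'
from h import *; from plant import r
plan(r.get_state(),stp(-.085),.097,SY+90)
for n,roi in(("top",(340,200,420,340)),("side",(270,150,430,270))):
    c=r.capture(n);x0,y0,x1,y1=roi
    f=cv2.resize(c["frame"][y0:y1,x0:x1,::-1],None,fx=4,fy=4,interpolation=cv2.INTER_CUBIC)
    cv2.imwrite(f"pics/{n}4.png",f)
E
```

```text
time_s: 16.3
tcp_pos: [0.4495, -0.157, 0.1466]
eef_rot: [112.1, 89.8, 117.5]
contact_force: [0.9, 0.0, 0.5]
gripper_width: 0.0004
time_s: 16.8
tcp_pos: [0.45, -0.1568, 0.1255]
eef_rot: [114.1, 89.8, 119.5]
contact_force: [0.2, 0.7, -0.9]
gripper_width: 0.0002
tcp [ 450.  -156.8  125.5] xdir [-0.002  0.003 -1.   ] yang 95.4 j6 -89 F [ 0.17  0.69 -0.88] w 0.0002 t 16.8
dp [28.5 -1.   2.7] twist -0.3
```

View pics/side4.png

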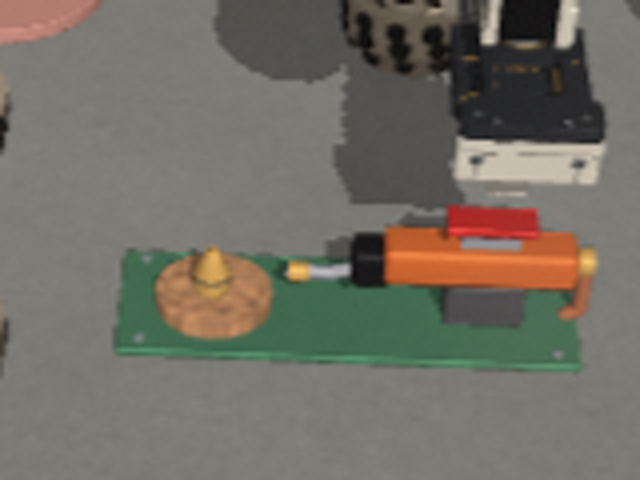

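View pics/top4.png

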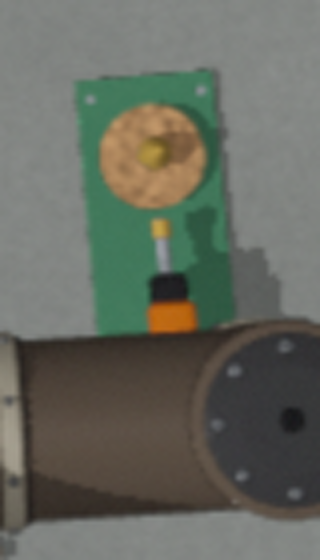

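The stamp stands upright in the middle of the pad (top crop (153,152)). The closed fingers are over the trigger, so I'll press now.

```bash
python3 -m jog '{"fingers":[0,0,0,0,0],"dp":[[8,-1,2.5],[16,-1,2.5],[23,-1,2.5],[27,-1,2.5],[29,-1,2.5]],"twist":[0,0,0,0,0]}'
python3 -m jog '{"fingers":[0,0,0,0,0],"dp":[[2,0,0],[4,0,0],[6,0,0],[8,0,0],[10,0,0]],"twist":[0,0,0,0,0]}'
python3 - <<'E'
from h import *; from plant import r
plan(r.get_state(),stp(-.085),.085,SY+90)
E
```

```text
time_s: 17.4
tcp_pos: [0.4504, -0.1576, 0.0949]
eef_rot: [147.9, 89.6, 153.3]
contact_force: [-2.0, 1.4, 3.6]
gripper_width: 0.0007
time_s: 17.9
tcp_pos: [0.4505, -0.1576, 0.0857]
eef_rot: [146.9, 89.6, 152.2]
contact_force: [-3.8, 1.0, 11.1]
gripper_width: 0.0004
tcp [ 450.5 -157.6   85.7] xdir [-0.006  0.003 -1.   ] yang 95.4 j6 -89 F [-3.81  1.01 11.12] w 0.0004 t 17.9
dp [ 0.7 -0.   2.2] twist -0.3
```

```bash
python3 -m jog '{"fingers":[0,0,0,0,0],"dp":[[0.5,0,0],[1,0,0],[1.5,0,0],[1.8,0,0],[1.8,0,0]],"twist":[0,0,0,0,0]}'
```

```text
time_s: 18.4
tcp_pos: [0.4505, -0.1576, 0.0851]
eef_rot: [146.5, 89.7, 151.9]
contact_force: [-5.2, 2.2, 16.5]
gripper_width: 0.0004
```

Force of 16.5 N is above the 13 N for full travel, so the trigger is on its stop. I'll hold for a second, then let go.

```bash
python3 -m jog '{"fingers":[0,0,0,0,0],"dp":[[0.4,0,0],[0.4,0,0],[0.4,0,0],[0.4,0,0],[0.4,0,0]],"twist":[0,0,0,0,0]}'
python3 -m jog '{"fingers":[0,0,0,0,0],"dp":[[0.4,0,0],[0.4,0,0],[0.4,0,0],[0.4,0,0],[0.4,0,0]],"twist":[0,0,0,0,0]}'
python3 -m jog '{"fingers":[0,0,0,0,0],"dp":[[-3,0,0],[-8,0,0],[-15,0,0],[-35,0,0],[-65,0,0]],"twist":[0,0,0,0,0]}'
python3 -m jog '{"fingers":[0,0,0,0,0],"dp":[[0,0,0],[0,0,0],[0,0,0],[0,0,0],[0,0,0]],"twist":[0,0,0,0,0]}'
python3 - <<'E'
from h import *; from plant import r
for n,roi in(("side",(130,70,430,300)),):
    c=r.capture(n);x0,y0,x1,y1=roi
    cv2.imwrite(f"pics/{n}5.png",cv2.resize(c["frame"][y0:y1,x0:x1,::-1],None,fx=2.6,fy=2.6,interpolation=cv2.INTER_CUBIC))
E
```

```text
time_s: 18.9
tcp_pos: [0.4505, -0.1576, 0.0856]
eef_rot: [144.3, 89.7, 149.7]
contact_force: [-4.8, 2.7, 11.4]
gripper_width: 0.0004
time_s: 19.4
tcp_pos: [0.4505, -0.1576, 0.0861]
eef_rot: [142.2, 89.7, 147.7]
contact_force: [-4.6, 2.8, 12.1]
gripper_width: -0.0001
time_s: 19.9
tcp_pos: [0.4499, -0.1578, 0.1507]
eef_rot: [153.0, 89.6, 158.4]
contact_force: [-0.0, 0.4, 0.5]
gripper_width: 0.0004
time_s: 20.4
tcp_pos: [0.4495, -0.1578, 0.1501]
eef_rot: [156.5, 89.5, 161.9]
contact_force: [-0.3, 0.5, -0.8]
gripper_width: 0.0008
```

View pics/side5.png

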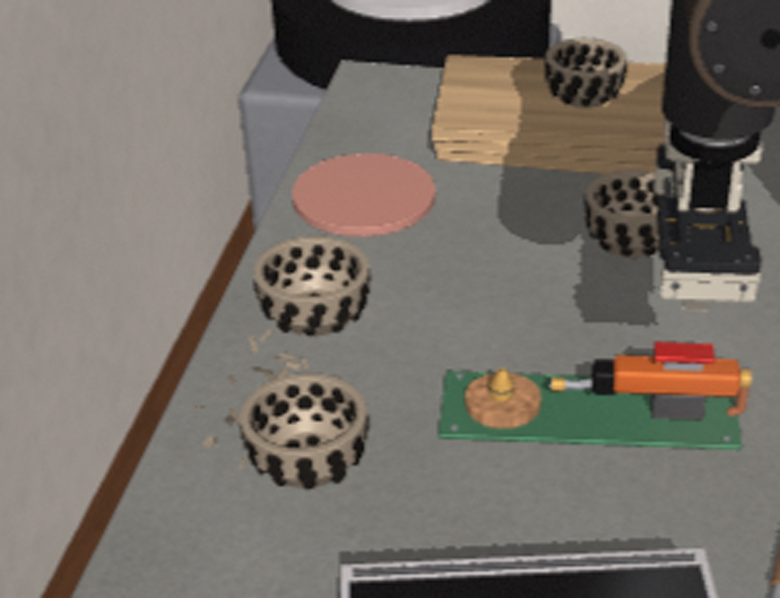

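The stamp, trigger and bowls look right. However, during the hold the force sagged to about 11.5 N and the tool crept up about 1 mm, so stage 2 may have been only about 4.5–5 mm deep. There is plenty of time, so I'll repeat the press more firmly.

```bash
python3 -m jog '{"fingers":[0,0,0,0,0],"dp":[[15,0,2],[30,0,2],[42,0,2],[50,0,2],[54,0,2]],"twist":[0,0,0,0,0]}'
python3 -m jog '{"fingers":[0,0,0,0,0],"dp":[[3,0,0],[6,0,0],[9,0,0],[11,0,0],[13,0,0]],"twist":[0,0,0,0,0]}'
python3 -m jog '{"fingers":[0,0,0,0,0],"dp":[[1.5,0,0],[1.8,0,0],[1.8,0,0],[1.8,0,0],[1.8,0,0]],"twist":[0,0,0,0,0]}'
```

```text
time_s: 20.95
tcp_pos: [0.4507, -0.1575, 0.0954]
eef_rot: [159.8, 89.4, 165.2]
contact_force: [-1.7, 0.7, 2.6]
gripper_width: 0.0002
time_s: 21.45
tcp_pos: [0.4509, -0.1576, 0.0846]
eef_rot: [163.8, 89.5, 169.3]
contact_force: [-14.4, 9.2, 45.0]
gripper_width: 0.0005
time_s: 21.95
tcp_pos: [0.4509, -0.1576, 0.0849]
eef_rot: [164.5, 89.5, 170.0]
contact_force: [-9.6, 7.4, 25.5]
gripper_width: 0.0004
```

```bash
python3 -m jog '{"fingers":[0,0,0,0,0],"dp":[[1.8,0,0],[1.8,0,0],[1.8,0,0],[1.8,0,0],[1.8,0,0]],"twist":[0,0,0,0,0]}'
python3 -m jog '{"fingers":[0,0,0,0,0],"dp":[[1.8,0,0],[1.8,0,0],[1.8,0,0],[1.8,0,0],[1.8,0,0]],"twist":[0,0,0,0,0]}'
```

```text
time_s: 22.45
tcp_pos: [0.4508, -0.1576, 0.085]
eef_rot: [165.2, 89.6, 170.7]
contact_force: [-8.3, 4.8, 22.4]
gripper_width: 0.0006
time_s: 22.95
tcp_pos: [0.4508, -0.1575, 0.085]
eef_rot: [166.0, 89.6, 171.6]
contact_force: [-7.8, 4.7, 21.7]
gripper_width: 0.0004
```

```bash
python3 -m jog '{"fingers":[0,0,0,0,0],"dp":[[-4,0,0],[-10,0,0],[-18,0,0],[-40,0,0],[-70,0,0]],"twist":[0,0,0,0,0]}'
python3 -m jog '{"fingers":[0,0,0,0,0],"dp":[[0,0,0],[0,0,0],[0,0,0],[0,0,0],[0,0,0]],"twist":[0,0,0,0,0]}'
python3 - <<'E'
from h import *; from plant import r
c=r.capture("side");f=c["frame"]; c0=dict(np.load("side0.npz"))["frame"]
a=f[70:470,110:430,::-1]; b=c0[70:470,110:430,::-1]
cv2.imwrite("pics/side6.png",cv2.resize(np.hstack([b,a]),None,fx=1.25,fy=1.25)); print(r.get_state()['contact_force'])
E
```

```text
time_s: 23.45
tcp_pos: [0.4506, -0.1576, 0.155]
eef_rot: [168.0, 89.5, 173.6]
contact_force: [1.0, -0.1, 0.4]
gripper_width: 0.0005
time_s: 23.95
tcp_pos: [0.4502, -0.1576, 0.1544]
eef_rot: [169.1, 89.4, 174.6]
contact_force: [-0.9, -0.7, -0.2]
gripper_width: 0.0006
[-0.90108129  0.06726236 -0.04398349]
```

View pics/side6.png

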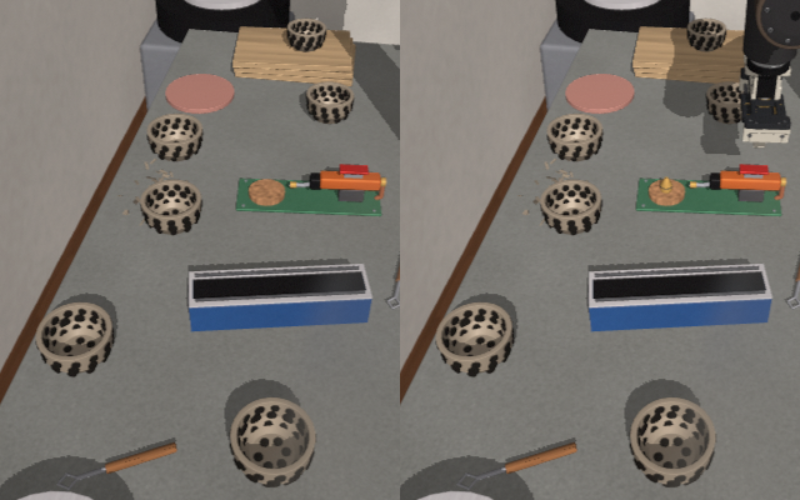

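Comparing start and end, the bowls are where they were, the stamp stands upright on the pad (crop (667,187)), the trigger is back up and the arm is clear. I'm handing in.

```bash
python3 -c "
from plant import r
print(r.close_job())"
```

```text
the job is handed in; nothing more can be done
None
```

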